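# Slide the hook gauge out over the edge of the tying board

## Task

On the fly-tying board lies a flat aluminium hook gauge with notches in one end and a dark line scribed across it. Push it along the board with the fingertips, never picking it up, until its notched end sticks out squarely over the board edge that the notches point towards and the scribed line lies right above that edge (35 mm of the gauge overhanging), so that hooks can be hung in the notches. Leave the gauge lying there at rest, and leave the spools and everything else where they are.

Things in the scene. Friction and masses are not known exactly. Their poses are not given: they have to be found in the camera images.
- board: fixed plain wooden tying board lying on the table, 360 long (its x) x 300 wide (its y) x 30 mm thick. Origin at the centre of its underside, z up; its flat top is 30 mm above the table. The edge to overhang is the straight 300 mm edge at its -x end, 180 mm from the origin, which faces roughly to the robot's right (-y of the world, within about 0.3 rad). A dark wood strip is inlaid near the opposite end.
- board_edge (a point): middle of the board's edge that the gauge must overhang, on the top face (30 mm above the table); axes as the board's: -x points out over the edge, y runs along the edge
- gauge: loose flat aluminium hook gauge, rectangular plate 130 long (its x) x 70 wide (its y) x 6 mm thick, about 0.15 kg, lying flat on the board with its notched end (-x) roughly towards the edge (turned up to 0.35 rad from square). Five dark notches of growing width at the -x end, a row of small holes near the +x end. Origin at the centre of its underside. All four sides are straight and plain; it slides on the board by friction.
- gauge_line (a point): middle of the dark line scribed across the gauge's top face, 35 mm from the notched end (30 mm from the gauge's origin towards -x)
- gauge_tip (a point): middle of the gauge's notched end, top face (65 mm from its origin towards -x)
- spool_a: bystander: wooden thread spool standing on the board near one of its long sides, 28 mm diameter, 34 mm tall; origin under its centre
- spool_b: bystander: wooden thread spool like the other, standing on the board near one of its long sides; origin under its centre
- weight: bystander: round aluminium disc lying on the board near one of its long sides, 44 mm diameter, 7 mm thick; origin under its centre
- cement: bystander: small amber glass jar with black cap on the table left of the board, 40 mm diameter, 60 mm tall; origin under its centre
- tin: bystander: round steel tin on the table left of the board, 60 mm diameter, 22 mm tall; origin under its centre
- hookbox: bystander: small white plastic box on the table to the robot's right, 75 x 50 x 18 mm; origin under its centre
There are look-alikes about, which are no part of the job. Of the things shaped like the gauge, the aluminium one is meant.

How it is judged (in metres and radians):
At the end, for the whole second after the job is handed in: The gauge lies flat and at rest on the board, notched end outwards, its scribed line within 6 mm of the board's edge (overhang 35 +/- 6 mm), square to the edge within 0.12 rad (7 degrees), its whole width on the board, and every bystander is within 15 mm of where it stood (x of gauge_line in the frame of board_edge between -0.006 and 0.006 m and x of gauge_tip in the frame of board_edge below -0.027 m and angle between the x axis of gauge and the x axis of board, either way round below 0.12 rad and y of gauge in the frame of board between -0.115 and 0.115 m and z of gauge in the frame of board between 0.027 and 0.033 m and angle between gauge's own z axis and vertical below 0.03 rad and linear speed of gauge below 0.01 m/s and distance of each of spool_a, spool_b, weight, cement, tin, hookbox from where it was at the start of the episode below 0.015 m); the robot touches nothing.
It fails at once if the gauge is lifted off the board or tipped (z of gauge in the frame of board above 0.04 m or angle between gauge's own z axis and vertical above 0.12 rad).
It fails at once if the gauge falls off the board (z of gauge in the frame of board below 0.015 m).
It fails at once if a bystander is moved by more than 20 mm or lifted (distance of any of spool_a, spool_b, weight, cement, tin, hookbox from where it was at the start of the episode above 0.02 m).
It also fails if it takes over 48 s, if anything falls off the work surface, if the arm or the gripper's body presses on something with over 40 N, if the wrist force passes 120 N, or if a joint passes its speed limit or range.

## Robot

A 6-joint arm with a two-finger parallel gripper is mounted at the origin on the work surface. World frame = base frame: x ahead of the robot, y to its left, z up, the work surface at z = 0. Lengths are in m, angles in degrees, forces in N, time in s.
With the tool pointing down it reaches from about 0.3 to 0.75 m from the base axis. Payload 8.5 kg.
Tool frame: the origin (TCP) lies at the very end of the fingers, on their centre line; the grasp point (between the pads) lies 19 mm behind it; x points along the fingers, y is the direction in which the jaws open and shut, and the axes are right-handed (so a half turn about x gives the same grasp; the last joint's range is limited). The gripper opens to 88 mm and grips with 3 to 60 N. Pads are 18 mm wide; open, the fingers measure 123 mm over their backs; the gripper's body (75 mm by 187 mm) begins 45 mm behind the grasp point.
Start: joints at [-75.361, 21.807, 74.336, -0, 83.858, -12.336], TCP at [0.249, -0.49, 0.239] pointing down, gripper open.
Joint ranges: [-178.18, 178.18], [-50.72, 133.34], [12.68, 142.11], [-81.47, 261.47], [9.98, 163.14], [-165.26, 165.26]. Speed limits (degrees/s): [136.94, 136.94, 180, 180, 180, 180].

## Interface

Orientations are given as a 3x3 rotation matrix whose columns are the frame's x, y, z axes.
In Python, from plant import bot, vision, models gives the robot as it stands. Calls block until the motion is done:
- bot.reach(position, orientation): joint-space move of the TCP to a pose.
- bot.movel(position, rotation=None, vel=0.15): straight line of the TCP; rotation=None keeps the orientation; vel is the mean speed in m/s.
- bot.move_joints(angles): joint-space move.
- bot.gripper_to(opening): finger opening in m; the grip force is fixed at half the most; returns when the fingers have stopped.
- bot.sleep(seconds).
- bot.solve_ik(position, orientation): joint angles nearest the present ones, or None.
- bot.read_state(): the state.
- vision.grab_frame(name): name is "side" or "top"; returns a dict with "img" (480x640x3 uint8, red, green, blue), "fovy" (degrees; the focal length in pixels is half the picture's height over the tangent of half this angle, whatever the lens; pixels are square), "cx", "cy" (the principal point, pixels), "extrinsics" (4x4, takes a point from world to camera coordinates). Camera axes: x right, y down, z forward; pixel columns grow to the right and rows downward; lengths in m; the calibration is good to about 2 mm. A picture is of the moment at which its call begins. There is no depth.
A pose or a line that the arm cannot do raises bot.MotionError and nothing moves.
- bot.sign_off(): hands the job in, once; it reports no verdict.
Trained networks look in the newest picture that a camera, given by its name, has taken for a name from the list of things; names that differ only in an ending like _2 or _b are one class to them, and where a whole thing is asked for, a point or a joint stands for the part that bears it (a point fixed in the world has none). Each returns a list of dicts, best first, with "score" (0 to 1); they miss things now and then, are a little off and sometimes report something else, mostly with a low value. They report only what shows in the picture. A call takes as long as a camera call. They do not tell look-alikes from the thing itself.
- models.silhouettes(camera, query): "mask" (480x640 bool, what is visible of it) and "bbox" ([left, top, right, bottom] in pixels, round what is visible of it).
- models.mark_of(camera, query): "point" ([column, row] in pixels: a listed point, or the origin of a listed thing).
The state is a dict: "time_s": time; "joints": joint angles; "dq": joint speeds; "joint_efforts": joint torques, N m; "tcp_pos": TCP position; "eef_rot": TCP orientation; "contact_force": force on the tool from outside, world axes, zero at the start; "moment": the same for the moment, N m; "opening": finger opening in m.
Only numpy, scipy, OpenCV 4.12 (cv2) and the standard library are available. Lean on these libraries where they do the work, as an engineer would, in place of code of your own. Each camera call takes 0.05 s, during which the arm holds its last target. There are 200 camera calls.

## Working session

There is one attempt and no reset: what is moved stays moved. The work goes in short steps, each a Python script; the robot and the scene stay as the last script left them, time stands still between calls to the robot, and variables do not carry over. Pictures are saved under pics/ and viewed, about 8 in all and at most 12, crops included, and the job is handed in when it is done.

```bash
mkdir -p pics; ls; cat > h.py <<'E'
import numpy as np, cv2
from plant import bot, vision, models
def cam(f):
    F=240/np.tan(np.radians(f["fovy"])/2)
    return np.array([[F,0,f["cx"]],[0,F,f["cy"]],[0,0,1]]),np.array(f["extrinsics"])
def back(f,px,z):
    K,E=cam(f); R,t=E[:3,:3],E[:3,3]
    d=(np.linalg.inv(K)@np.c_[np.atleast_2d(px),np.ones(len(np.atleast_2d(px)))].T).T@R; c=-R.T@t
    return c+d*((z-c[2])/d[:,2])[:,None]
def proj(f,P):
    K,E=cam(f); q=(E[:3,:3]@np.atleast_2d(P).T).T+E[:3,3]; q=q@K.T; return q[:,:2]/q[:,2:]
def save(n,im): cv2.imwrite("pics/"+n,im[:,:,::-1])
E
python3 - <<'E'
from h import *
ims=[]
for c in("top","side"):
    f=vision.grab_frame(c); save(c+"0.png",f["img"]); E=np.array(f["extrinsics"]); print(c,f["fovy"],f["cx"],f["cy"],-E[:3,:3].T@E[:3,3])
    for q in("gauge","gauge_line","gauge_tip","board_edge","board"):
        for m in models.mark_of(c,q): print(c,q,m["score"],np.round(m["point"],1))
        if q in("gauge","board"):
            for m in models.silhouettes(c,q): print(" sil",q,m["score"],m["bbox"],m["mask"].sum())
print(bot.read_state()["time_s"])
E
```

```text
pics
top 52.374919100127954 320.9172830520594 236.9991259019652 [0.26622163 0.10045805 1.3451794 ]
top gauge 0.82 [231.7 178.3]
top gauge 0.75 [233.4 330.5]
top gauge 0.69 [337. 241.]
top gauge 0.6 [290.  139.9]
top gauge 0.53 [451.7 352.4]
 sil gauge 0.9 [267.4, 122.8, 317.4, 159.4] 1037
 sil gauge 0.82 [209.8, 162.4, 255.6, 190.7] 1037
 sil gauge 0.77 [217.4, 303.8, 251.6, 356.9] 1380
 sil gauge 0.7 [314.9, 226.1, 364.5, 260.4] 1215
 sil gauge 0.49 [441.0, 359.8, 447.2, 379.0] 157
top gauge_line 0.98 [297.9 136.2]
top gauge_line 0.94 [231.9 343.7]
top gauge_line 0.83 [222.9 177.8]
top gauge_line 0.61 [349.4 239.5]
top gauge_line 0.52 [452.7 366.1]
top gauge_tip 0.86 [226.4 353.3]
top gauge_tip 0.79 [368.6 238.7]
top gauge_tip 0.78 [309.6 129. ]
top gauge_tip 0.56 [451.7 376.3]
top gauge_tip 0.35 [338.9 245.8]
top board_edge 0.66 [404.9 249.7]
top board 0.79 [340.1 246.3]
 sil board 0.88 [267.3, 182.7, 410.9, 306.1] 12732
side 46.32780554269193 319.7538975211599 245.75266905825805 [0.138073   0.8734127  0.86646875]
side gauge 0.97 [390.1 395.8]
side gauge 0.9 [181.8 322.8]
side gaug
[... 162 characters left out ...]
202.6, 278.6] 1350
 sil gauge 0.66 [154.4, 294.9, 211.2, 348.2] 1816
 sil gauge 0.59 [310.7, 223.3, 359.3, 270.6] 1355
 sil gauge 0.59 [500.6, 206.9, 525.0, 229.0] 521
side gauge_line 0.82 [182.1 243.9]
side gauge_line 0.74 [175.4 333.2]
side gauge_line 0.65 [407.7 401.6]
side gauge_line 0.64 [337.1 234.8]
side gauge_line 0.61 [510.  216.5]
side gauge_tip 0.88 [421.  409.4]
side gauge_tip 0.79 [185.3 236.7]
side gauge_tip 0.77 [525.7 214.9]
side gauge_tip 0.61 [171.6 344.4]
side gauge_tip 0.6 [348.8 223.5]
side board_edge 0.97 [374.5 203.1]
side board_edge 0.54 [295.9 436. ]
side board_edge 0.33 [335.5 247. ]
side board 0.7 [334.2 254.6]
 sil board 0.56 [230.3, 181.0, 435.2, 335.8] 14917
0.8
```

View pics/top0.png

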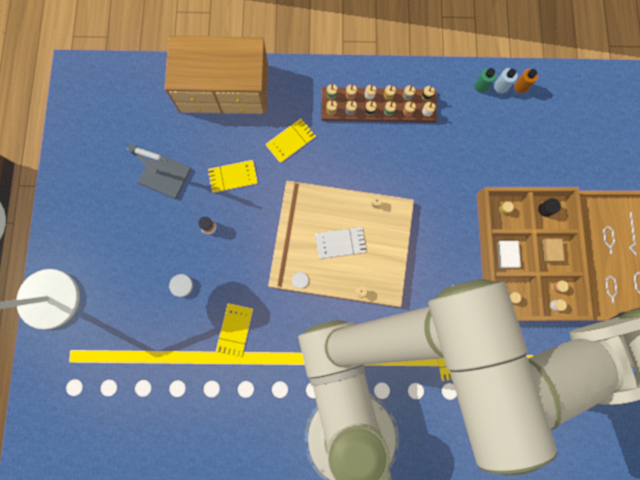

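View pics/side0.png

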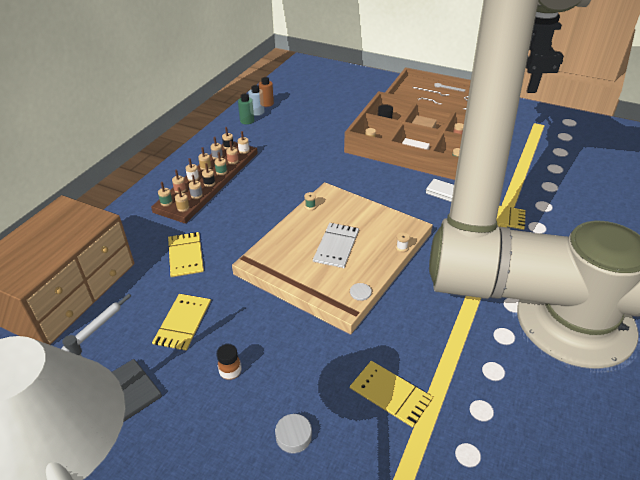

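Candidates in the top picture: yellow plates at (290,140), (233,177), (235,330) and (447,370) on the table, and an aluminium plate at (341,242) on the board. The aluminium one fits the description, with its notches pointing right towards the board edge near (408,250). I'll check it in one crop and fit outlines.

```bash
cat >> h.py <<'E'
from scipy.optimize import least_squares
def rect(c,L,W,th):
    u=np.array([np.cos(th),np.sin(th)]);v=np.array([-u[1],u[0]])
    return np.array([c+sx*L/2*u+sy*W/2*v for sx,sy in((-1,-1),(-1,1),(1,1),(1,-1))])
def fitrect(f,mask,L,W,z,p0):
    """pose (x,y,th) whose L x W rectangle at height z best covers the mask's outline"""
    cs,_=cv2.findContours(mask.astype(np.uint8),cv2.RETR_EXTERNAL,cv2.CHAIN_APPROX_NONE)
    c=max(cs,key=cv2.contourArea)[:,0,:].astype(float)
    P=back(f,c,z)[:,:2]; ctr=P.mean(0); px=0.0013
    def r(p):
        R=np.array([[np.cos(p[2]),-np.sin(p[2])],[np.sin(p[2]),np.cos(p[2])]]); q=np.abs((P-p[:2])@R)
        return np.maximum(q[:,0]-L/2,q[:,1]-W/2)+px
    s=least_squares(r,p0,loss="soft_l1",f_scale=.002); return s.x,np.median(np.abs(r(s.x)))
def best(cam,q,near):
    o=[m for m in models.silhouettes(cam,q)]
    g=lambda m:np.hypot((m["bbox"][0]+m["bbox"][2])/2-near[0],(m["bbox"][1]+m["bbox"][3])/2-near[1])
    o=[m for m in o if g(m)<30]; return o[0]["mask"] if o else None
def measure(show=None,th0=None,gp=None):
    out={}
    for c in("top","side"):
        f=vision.grab_frame(c); out[c]=f
        B=best(c,"board",(339,245) if c=="top" else(333,258))
        gn=proj(f,[*gp,.036])[0] if gp is not None else ((340,243) if c=="top" else (336,246))
        G=best(c,"gauge",gn)
        for n,m,L,W,z in(("board",B,.36,.30,.03),("gauge",G,.13,.07,.036)):
            if m is None: print(c,n,"missed"); continue
            if n=="board" and c=="side": m=m  # includes front faces: fit is rough
            yy,xx=np.nonzero(m); c0=back(f,[[xx.mean(),yy.mean()]],z)[0,:2]
            p,e=fitrect(f,m,L,W,z,[*c0,1.4 if th0 is None else th0]); out[c,n]=p; print(c,n,np.round(p,4),"res",round(e,4))
        for q,z in(("gauge_line",.036),("gauge_tip",.036),("board_edge",.03)):
            for m in models.mark_of(c,q):
                w=back(f,m["point"],z)[0]
                if ("top","board") in out and np.hypot(*(w[:2]-out["top","board"][:2]))<.26: print(c,q,m["score"],np.round(w[:2],4))
    return out
E
python3 - <<'E'
from h import *
o=measure(); f=o["top"]
for n in("spool_a","spool_b","weight","cement","tin","hookbox"):
    print(n,[(m["score"],np.round(back(f,m["point"],.03 if n[0] in"sw" else 0)[0][:2],3).tolist()) for m in models.mark_of("top",n)][:4])
im=f["img"].copy()[170:320,255:425]; im=cv2.resize(im,None,fx=4,fy=4,interpolation=cv2.INTER_CUBIC)
for n,L,W,z,col in(("board",.36,.3,.03,(255,0,0)),("gauge",.13,.07,.036,(0,255,0))):
    p=o["top",n]; q=(proj(f,np.c_[rect(p[:2],L,W,p[2]),[z]*4])-[255,170])*4+1.5
    cv2.polylines(im,[q.astype(int)],True,col,1)
save("crop1.png",im)
E
```

```text
top board [0.5139 0.0282 1.4294] res 0.001
top gauge [0.5117 0.0329 1.737 ] res 0.0013
top gauge_tip 0.84 [ 0.521  -0.0338]
top gauge_tip 0.52 [ 0.487  -0.1417]
top board_edge 0.92 [ 0.4823 -0.1501]
side board [0.5039 0.0441 1.4175] res 0.0078
side gauge [0.5078 0.0352 1.7314] res 0.0021
side gauge_line 0.92 [0.5139 0.0022]
side gauge_tip 0.91 [ 0.5082 -0.0368]
side board_edge 0.77 [ 0.48  -0.141]
spool_a [(0.68, [0.629, -0.057]), (0.58, [0.377, -0.024])]
spool_b [(0.68, [0.629, -0.057]), (0.58, [0.377, -0.024])]
weight [(0.52, [0.408, 0.146])]
cement [(0.47, [0.552, 0.396]), (0.24, [0.517, 0.006])]
tin [(0.86, [0.384, 0.46])]
hookbox []
```

View pics/crop1.png

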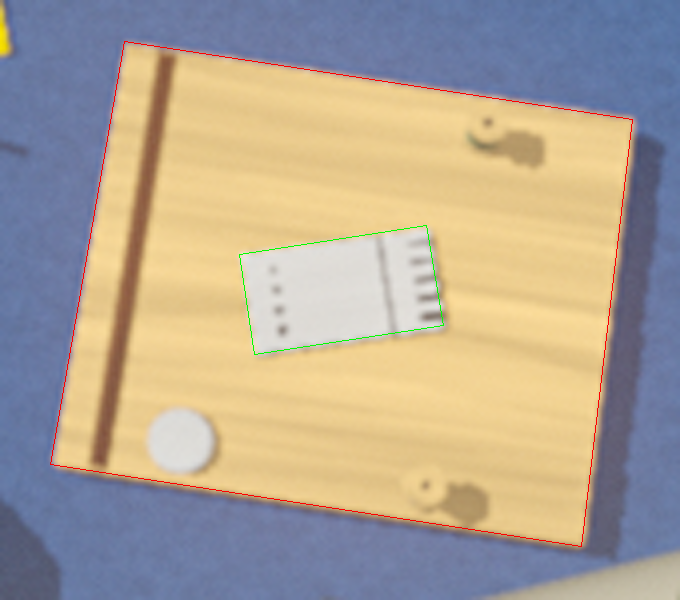

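The crop confirms it: aluminium, row of holes on the left, scribed line at crop x≈387, five notches at x≈425–440, pointing to the right edge. The outlines fit well. I'll push with two spread fingertips, starting flush with the gauge's rear end, then turning it square along the way. I'll stop short and look again.

```bash
cat >> h.py <<'E'
B=np.array([0.5139,0.0282,1.4294])
def b2w(x,y): 
    c,s=np.cos(B[2]),np.sin(B[2]); return np.array([B[0]+c*x-s*y,B[1]+s*x+c*y])
def w2b(p):
    c,s=np.cos(B[2]),np.sin(B[2]); d=np.array(p[:2])-B[:2]; return np.array([c*d[0]+s*d[1],-s*d[0]+c*d[1]])
def tool(th,sg=1):  # fingers spread across a plate whose x axis has heading th
    x=np.array([0,0,-1.]);y=sg*np.array([-np.sin(th),np.cos(th),0]);return np.column_stack([x,y,np.cross(x,y)])
E
python3 - <<'E'
from h import *
G=np.array([0.5117,0.0329,1.735]); u=np.array([np.cos(G[2]),np.sin(G[2])])
st=G[:2]+u*(.065+.030)
s=bot.read_state(); sol=[(np.abs(np.array(q)-s["joints"]).max(),sg,np.round(q,1)) for sg in(1,-1) if (q:=bot.solve_ik([*st,.15],tool(G[2],sg))) is not None]
print(sol); sg=min(sol,key=lambda a:a[0])[1]; open("sg","w").write(str(sg))
bot.gripper_to(.036)
bot.reach([*st,.15],tool(G[2],sg)); bot.movel([*st,.0325],vel=.1)
s=bot.read_state(); print(s["time_s"],np.round(s["tcp_pos"],4),np.round(s["contact_force"],2),s["opening"])
f=vision.grab_frame("side"); save("side2.png",cv2.resize(f["img"][170:350,200:460],None,fx=3,fy=3,interpolation=cv2.INTER_CUBIC))
E
```

```text
[(np.float64(76.41188431856605), -1, array([ 1.1, 23. , 88.5, -0. , 68.5, -8.4]))]
6.2917 [0.4965 0.1266 0.033 ] [-0.46 -0.4   0.19] 0.03597458503835953
```

View pics/side2.png

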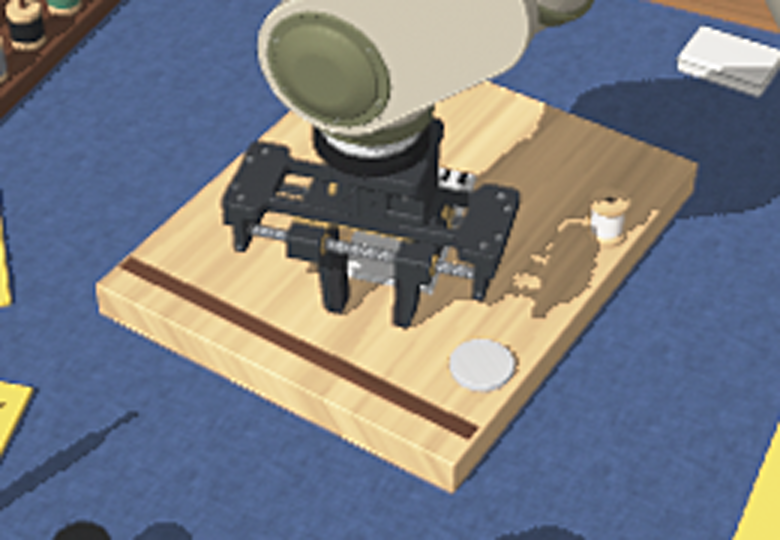

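The fingers straddle the rear end of the gauge behind its holes, and the disc (crop 482,362) and spool (610,215) are clear. Next is the turning push, stopping about 22 mm short, then raising and moving back to look.

```bash
python3 - <<'E'
from h import *
sg=-1
G=np.array([0.5117,0.0329,1.735]); u=np.array([np.cos(G[2]),np.sin(G[2])])
bot.movel([*(G[:2]+u*(.065+.011)),.0325],vel=.05)
t=b2w(-.052,.003)
bot.movel([*t,.0325],tool(B[2],sg),vel=.05)
s=bot.read_state(); tc=w2b(s["tcp_pos"]); print(s["time_s"],"tcp_b",np.round(tc,4),s["tcp_pos"][2],np.round(s["contact_force"],2))
bk=b2w(-.032,.003); bot.movel([*bk,.0325],vel=.08); bot.movel([*bk,.2],vel=.25)
bot.reach([*b2w(.17,.06),.3],tool(B[2],sg))
g=b2w(-.125,0)
o=measure(th0=B[2],gp=g); f=o["top"]
for c in("top","side"):
    if (c,"gauge") in o: p=o[c,"gauge"]; print(c,"gauge_b",np.round(w2b(p),4),round(p[2]-B[2],3))
print(bot.read_state()["time_s"])
a=cv2.resize(f["img"][170:320,255:425],None,fx=3,fy=3,interpolation=cv2.INTER_CUBIC)
save("top3.png",a)
E
```

```text
9.6417 tcp_b [-0.052  0.003] 0.03250682911366656 [-0.15 -0.35  0.16]
top board [0.5147 0.0302 1.4191] res 0.0029
top gauge [ 0.4935 -0.0963  1.4384] res 0.0009
top gauge_line 0.59 [ 0.4871 -0.1302]
top gauge_tip 0.87 [ 0.4855 -0.1736]
top board_edge 0.6 [ 0.4875 -0.1466]
side board [0.504  0.0489 1.4277] res 0.0075
side gauge [ 0.4896 -0.0942  1.4243] res 0.0009
side gauge_line 0.9 [ 0.4889 -0.1206]
side gauge_line 0.7 [0.3995 0.1443]
side gauge_tip 0.57 [ 0.4697 -0.1603]
side board_edge 0.74 [ 0.4892 -0.1539]
top gauge_b [-0.1261  0.0026] 0.009
side gauge_b [-0.1246  0.0068] -0.005
12.3833
```

View pics/top3.png

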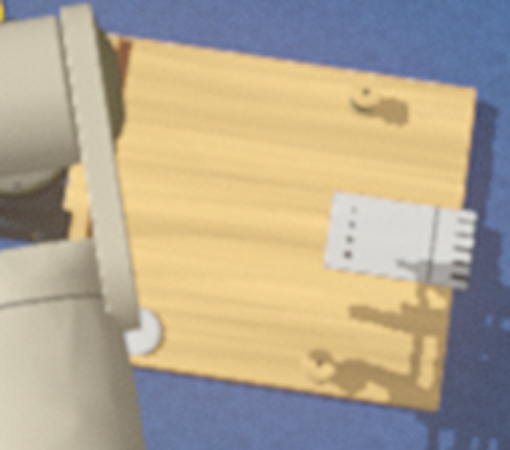

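The picture shows the gauge square, its line at crop (433,243) still short of the edge at about (457,243). The fits put the gauge 24 mm short, and the disc and spools have not moved. Now the final push.

```bash
python3 - <<'E'
from h import *
sg=-1
a=b2w(-.032,.003); bot.reach([*a,.15],tool(B[2],sg)); bot.movel([*a,.0325],vel=.12)
bot.movel([*b2w(-.0755,.003),.0325],vel=.03)
print("tcp_b",np.round(w2b(bot.read_state()["tcp_pos"]),4))
bot.movel([*a,.0325],vel=.08); bot.movel([*a,.2],vel=.25)
bot.reach([*b2w(.17,.06),.3],tool(B[2],sg))
o=measure(th0=B[2],gp=b2w(-.15,0)); f=o["top"]
for c in("top","side"):
    if (c,"gauge") in o: p=o[c,"gauge"]; print(c,"gauge_b",np.round(w2b(p),4),round(p[2]-B[2],3))
for n in("spool_a","weight","cement","tin"):
    print(n,[(m["score"],np.round(back(f,m["point"],.03 if n[0] in"sw" else 0)[0][:2],3).tolist()) for m in models.mark_of("top",n)][:3])
print(bot.read_state()["time_s"])
e=np.array([[*b2w(-.18,-.15),.03],[*b2w(-.18,.15),.03]])
ims=[]
for c,(x0,y0) in(("top",(350,200)),("side",(330,160))):
    g=o[c]; im=cv2.resize(g["img"][y0:y0+100,x0:x0+80],None,fx=5,fy=5,interpolation=cv2.INTER_CUBIC); q=((proj(g,e)-[x0,y0])*5+2).astype(int)
    ims.append(im)
    # edge from the board fit: short ticks only, at both ends
    for k in(.2,.8): cv2.circle(im,tuple((q[0]+(q[1]-q[0])*k).astype(int).tolist()),4,(255,0,0),-1)
save("end4.png",np.hstack(ims))
E
```

```text
tcp_b [-0.0755  0.003 ]
top board [0.514  0.0289 1.4236] res 0.0023
top gauge missed
top gauge_line 0.98 [ 0.4825 -0.1528]
top gauge_tip 0.8 [ 0.4811 -0.195 ]
top board_edge 0.84 [ 0.4921 -0.139 ]
side board [0.5035 0.0494 1.4216] res 0.0068
side gauge [ 0.4864 -0.1183  1.4385] res 0.0015
side gauge_line 0.59 [ 0.4842 -0.1551]
side gauge_line 0.43 [ 0.3734 -0.0159]
side gauge_tip 0.88 [ 0.4759 -0.1929]
side board_edge 0.86 [ 0.4891 -0.1601]
side gauge_b [-0.1489  0.0066] 0.009
spool_a [(0.59, [0.376, -0.03]), (0.4, [0.634, -0.059])]
weight [(0.71, [0.48, -0.147]), (0.44, [0.416, 0.14])]
cement [(0.64, [0.558, 0.396])]
tin [(0.93, [0.386, 0.448])]
19.3583
```

View pics/end4.png

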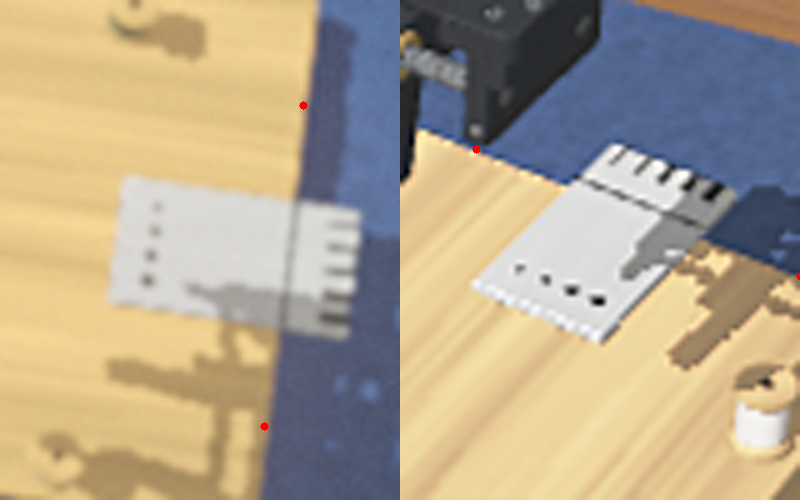

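In the top view the line at crop (297,205)–(287,320) nearly coincides with the edge, which runs from about (295,205) to (280,320). The side view agrees. I'll do one sub-pixel check of line against edge with sampled profiles.

```bash
python3 - <<'E'
from h import *
xs=np.arange(-.205,-.16,.0005)
def prof(f,y,z):
    P=np.array([[*b2w(x,y),z] for x in xs]); q=proj(f,P).astype(np.float32)
    return cv2.remap(f["img"].astype(np.float32),q[None,:,0],q[None,:,1],cv2.INTER_LINEAR)[0]
for c in("top","side"):
    f=vision.grab_frame(c); E=[];Ln=[]
    for y in list(np.arange(-.085,-.045,.004))+list(np.arange(.05,.09,.004)):
        p=prof(f,y,.03); d=p[:,0]-p[:,2]; m=(np.percentile(d,10)+np.percentile(d,90))/2
        i=np.nonzero((d[:-1]<m)&(d[1:]>=m))[0]; E.append((y,xs[i[0]] if len(i) else np.nan))
    for y in np.arange(-.024,.034,.004):
        p=prof(f,y,.036).mean(1); w=(xs>-.191)&(xs<-.168)
        b=np.polyval(np.polyfit(xs[w],p[w],1),xs); g=np.clip(b-p-3,0,None)*w
        Ln.append((y,(g*xs).sum()/g.sum() if g.sum() else np.nan))
    print(c,"edge",np.round(np.array(E)[:,1]*1e3,1)); print(" line",np.round(np.array(Ln)[:,1]*1e3,1))
    print(" med",np.nanmedian(np.array(E)[:,1]),np.nanmedian(np.array(Ln)[:,1]))
E
```

```text
top edge [-182.5 -182.5 -182.5 -183.  -182.5 -182.5 -182.  -182.5 -183.  -183.
 -183.  -182.  -181.5 -181.5 -181.5 -182.  -182.5 -182.5 -182.  -182.
 -181.5]
 line [-181.5 -181.5 -181.7 -181.6 -181.5 -181.5 -181.4 -181.5 -181.6 -181.6
 -181.8 -181.8 -181.4 -181.6 -181.6]
 med -0.18249999999999997 -0.18155272993067864
side edge [-179.5 -179.5 -179.5 -179.5 -180.5 -179.5 -179.5 -180.  -180.  -180.
 -180.  -179.5 -179.  -180.  -179.  -181.  -180.  -180.  -181.  -180.
 -180. ]
 line [-180.9 -181.8 -180.8 -181.4 -181.3 -180.8 -181.1 -180.7 -181.4 -180.5
 -181.1 -180.5 -181.  -181.5 -181. ]
 med -0.17999999999999997 -0.18101269680036963
```

Both cameras put the line within 1 mm of the edge and parallel to it. The arm is clear, so I'm handing in.

```bash
python3 -c "
from h import *
s=bot.read_state();print(s['time_s'],s['contact_force']);bot.sign_off()"
```

```text
19.4583 [-0.47465406  0.01753218  0.2229986 ]
the job is handed in; nothing more can be done
```

I pushed the aluminium gauge in two strokes with the fingertips spread, without lifting it. The first stroke started flush with its rear end and turned it square; the second was a slow 24 mm push to the edge. I handed the job in at 19.5 s with the arm raised clear.

- **Line on the edge:** the scribed line is about 1 mm inside the edge in the top camera and about 1 mm outside it in the side camera. The tolerance is 6 mm.
- **Square and position:** the gauge is square to within about 0.01 rad and sits about 3–7 mm from the board's centre line.
- **Bystanders:** one spool, the jar and the tin read within about 12 mm of their first positions. For the other spool, the mark readings moved less than 8 mm. I did not see anything get touched.

**What failed or disagreed:**
- In the last round the network missed the gauge's outline in the top view.
- Its marks for the board edge were off by up to about 11 mm, so I relied on edge profiles sampled from the images instead.
- It never found the hook box, so I have no reading for it; the arm stayed well away from it.
- The disc was mostly hidden by the arm in the later pictures. Its last reading was about 10 mm off, and a better-scored one landed on the gauge itself.

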